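# Find and release the latched key on a line selector

## Robot

A 7-joint arm with a two-finger parallel gripper is mounted at the origin on the work surface. World frame = base frame: x ahead of the robot, y to its left, z up, the work surface at z = 0. Lengths are in m, angles in rad, forces in N, time in s.
With the tool pointing down it reaches from about 0.425 to 1.025 m from the base axis. Payload 9.4 kg.
Tool frame: the origin (TCP) lies on the centre line of the jaws, within the pads' length; the fingertips stand 14 mm ahead of it and the grasp point (between the pads) lies 5 mm behind it (ctrl.tip_reach is the distance from the TCP to the fingertips, in m); z points along the fingers, y is the line along which they close (so a half turn about z gives the same grasp; the last joint's range is limited). The gripper opens to 93 mm and grips with 3 to 60 N. Pads are 15 mm wide; open, the fingers measure 128 mm over their backs; the gripper's body (75 mm by 188 mm) begins 65 mm behind the grasp point.
Start: joints at [-0.077, 0.599, -0.003, 1.599, 0.002, 0.943, -0.08], TCP at [0.725, -0, 0.233] pointing down, gripper open.
Joint ranges: [-2.57, 2.57], [-0.35, 1.97], [-1.29, 1.29], [0.11, 2.56], [-1.05, 4.19], [0.11, 1.86], [-2.63, 2.63]. Speed limits (rad/s): [2.22, 2.22, 3.01, 3.01, 3.14, 3.14, 3.14].

## Interface

Orientations are given as [roll, pitch, yaw] about the fixed x, y, z axes, in that order (R = Rz(yaw) Ry(pitch) Rx(roll)).
In Python, from rig import ctrl gives the robot as it stands. The module is installed in compiled form; this text tells all that it offers.
- The arm moves only by the tool send_rows, never from a script. Its argument "motion" is a list that holds one entry, the list of rows, each a list of 6 numbers: the shift along the tool's x, y, z in mm, then the turn, a rotation vector about the tool's x, y, z in degrees. A call has 1 to 5 rows; each row is the pose to reach, as a shift and turn from the pose commanded when the call began, along the tool's axes at that moment; what a row does not reach only later rows make up. A row lasts 1/12 s, in which the tool goes at most 41.7 mm and 7.16 degrees, less where a joint would pass 70% of its speed; a pose out of reach is approached as far as the arm can. A call with a gripper value outside its range is refused whole. "claw" is the opening, from 0 (shut) to 1 (fully open), set as the call begins (left out, the last holds). The fingers move at their own pace and stop on an object; the grip force is fixed at half the most. Time passes only in rows, so rows that repeat a pose let the fingers close. It gives the time, the measured TCP pose, the force, the opening and the grip force at its end, in the units of the state.
- ctrl.observe(): the state, without advancing time (a new reading comes with each control period).
- ctrl.camera(name): name is "scene" or "side" or "wrist"; returns a dict with "pixels" (400x640x3 uint8, blue, green, red), "z_map" (400x640 float32, m along the optical axis (not along the pixel's ray), 0 where there is no reading), "fx", "fy", "cx", "cy" (pixels), "eye" and "attitude" of the camera in the world. Camera axes: x right, y down, z forward; pixel columns grow to the right and rows downward; lengths in m; the calibration is good to about 2 mm. A picture is of the moment at which its call begins.
- ctrl.sign_off(): hands the job in; it is judged then, once.
The state is a dict: "time": time; "joint_pos": joint angles; "dq": joint speeds; "effort": joint torques, N m; "eef_pos": TCP position; "tcp_rot": TCP orientation; "force": force on the tool from outside, world axes, zero at the start; "ft_torque": the same for the moment, N m; "finger_gap": finger opening in m; "gripper_force": force on a finger pad.
Only numpy, scipy, OpenCV 4.12 (cv2) and the standard library are available. Lean on these libraries where they do the work, as an engineer would, in place of code of your own. Each camera call takes 0.05 s, during which the arm holds its last target. There are 200 camera calls.

## Task

One of the four keys on the grey line selector has been left latched down. Starting at the end by the round socket, tap each key lightly with a fingertip, one after another along the row, to feel which one it is; then, once all four have been tapped, press that key in firmly and let go so that it springs up, and leave all four keys up. Do not push the other three well down, do not release the latched key while tapping, and leave the jar, screwdriver and cassette where they are.

Things in the scene. Friction and masses are not known exactly. Their poses are not given: they have to be found in the camera images.
- console: Grey steel line selector, fixed, 150 x 300 x 58 mm (x, y, z); origin under its centre on the bench, z up, x away from the robot, y along the row of keys; yaw within 0.45 rad. Four keys in a row on its flat top, 25 mm to -x of its middle, 44 mm apart, 19 mm free between caps. A round dark socket (34 mm across, 6 mm high) is 58 mm beyond key 1; a flat dark window on the +x half.
- key1: Pale plastic key, cap 30 x 25 mm (console x, y). Origin at the centre of its top face, z up, moves with it. First in the row, next to the round socket, at the robot's left end (console y +50 mm). A key that is up has its top 72 mm above the bench, 14 mm above the housing, and goes 8 mm straight down to its stop against a spring: 1.5 N at first, 1 N more per mm. Unlatched keys never latch.
- key2: Pale plastic key, cap 30 x 25 mm (console x, y). Origin at the centre of its top face, z up, moves with it. Second from the socket (console y +6 mm). Exactly one of the four keys, any one, is latched: its top is 4 mm lower than the others (68 mm above the bench). It stands firm up to about 5.5 N, then gives.
- key3: Pale plastic key, cap 30 x 25 mm (console x, y). Origin at the centre of its top face, z up, moves with it. Third from the socket (console y -38 mm). The latched key lets go when pressed 2.2 mm or more below its latched level (about 8 N; its stop is 4 mm below that level, where about 10 N is met), then springs fully up as the finger leaves.
- key4: Pale plastic key, cap 30 x 25 mm (console x, y). Origin at the centre of its top face, z up, moves with it. Fourth and last, farthest from the socket, at the robot's right end (console y -82 mm). A light tap of 2 to 4 N moves an unlatched key by 0.5 to 2.5 mm and the latched one not at all; an unlatched key pushed beyond half its travel may count as operated.
- jar_center (a point): Bystander: closed clear jar with a red lid, 60 mm across, 62 mm high; point at its centre.
- driver: Bystander: screwdriver with an orange handle, 170 mm long, lying on the bench; origin under it, x along it.
- cassette_center (a point): Bystander: plain grey splice cassette lying flat, 100 x 70 x 16 mm; point at its centre.

How it is judged:
By the outcome, as a careful person would: the job done as asked, in the order asked, and still so for the second after the job is handed in, with the robot touching nothing.
It also fails if it takes over 51 s, if anything falls off the work surface, if the arm or the gripper's body presses on something with over 40 N, if the wrist force passes 120 N, or if a joint passes its speed limit or range.

## Working session

There is one attempt and no reset: what is moved stays moved. The work goes in short steps, Python scripts to look and compute and a tool call to move; the robot and the scene stay as the last step left them, time stands still between calls to the robot, and variables do not carry over. Pictures are saved under pics/ and viewed, at most 10 in all, crops included, and the job is handed in when it is done.

Besides the shell and the picture viewer there is one more tool, called after ">>>" as name([rows], argument=value, ...), one row to a line, values as JSON. send_rows: Moves the arm, as the interface text tells. Its arguments: {"type":"object","properties":{"motion":{"type":"array"},"claw":{"type":"number"}},"required":["motion"]}

```bash
mkdir -p pics; cat > h.py <<'E'
import numpy as np, cv2
from rig import ctrl
from scipy.spatial.transform import Rotation as R
def att(c):
    a=np.array(c["attitude"],float)
    return a if a.shape==(3,3) else (R.from_euler('xyz',a).as_matrix() if a.size==3 else R.from_quat(a).as_matrix())
def cloud(c):
    v,u=np.mgrid[0:400,0:640]; z=c["z_map"]
    p=np.stack([(u-c["cx"])/c["fx"]*z,(v-c["cy"])/c["fy"]*z,z],-1)
    return p@att(c).T+np.array(c["eye"])
E
python3 - <<'E'
from h import *
for n in("scene","wrist"):
    c=ctrl.camera(n); cv2.imwrite(f"pics/{n}0.png",c["pixels"]); np.savez(f"{n}0.npz",P=cloud(c)); print(n,c["eye"],c["attitude"],c["fx"])
s=ctrl.observe(); print(s)
E
```

```text
scene [1.18920063 0.25016449 0.56889932] [-2.24059639 -0.02129293  1.95522425] 385.1640992989114
wrist [0.72435837 0.07524008 0.38507866] [ 2.86870092e+00  1.42396997e-03 -6.93231137e-04] 325.9141514179896
{'time': 0.1, 'joint_pos': array([-0.07672454,  0.60005951, -0.00254737,  1.60001466,  0.00183991,
        0.94291311, -0.07982687]), 'dq': array([-8.27406223e-04, -1.15329724e-03, -5.51937088e-05, -7.12849230e-04,
       -1.38217002e-03,  9.24053385e-04, -9.33057141e-04]), 'effort': array([ 3.72570619e-03, -7.66555166e+01,  1.50162086e+00, -2.52937996e+01,
       -5.23535069e-02,  1.36034010e-02,  2.68517283e-05]), 'eef_pos': array([ 7.24597118e-01, -1.45542652e-06,  2.31848456e-01]), 'tcp_rot': array([-3.14020864e+00,  1.59875677e-04,  1.57087932e+00]), 'force': array([-0.27172549,  0.02180423, -0.11355538]), 'ft_torque': array([ 0.02921841,  0.00161678, -0.02539349]), 'gripper_force': 0.0, 'finger_gap': 0.09268484148093492}
```

View pics/scene0.png

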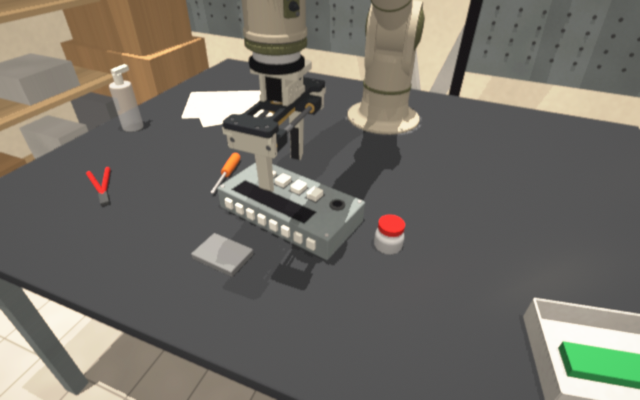

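View pics/wrist0.png

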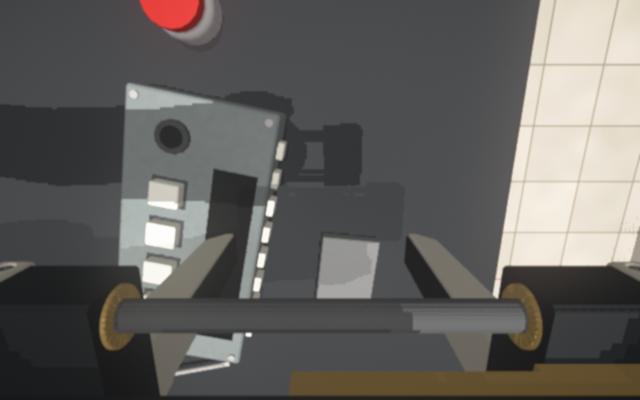

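Scene view: the console is in the middle with the socket at (337,204) on robot's left. The jar is at (390,235), the screwdriver at (228,170) and the cassette at (222,253). Wrist view: socket at (171,136), keys 1–3 at (166,193), (162,233) and (160,271), key 4 hidden behind the finger.

```bash
python3 - <<'E'
from h import *
P=np.load("wrist0.npz")["P"]; im=cv2.imread("pics/wrist0.png")
z=P[...,2]
m=((z>.063)&(z<.078)&(P[...,0]<.78)).astype(np.uint8)
n,l,st,ce=cv2.connectedComponentsWithStats(m)
for i in range(1,n):
    if st[i,4]>60:
        q=P[l==i]; print(st[i],ce[i].round(),np.median(q,0).round(4),q.min(0).round(4),q.max(0).round(4))
for u,v in[(133,93),(269,123),(236,357),(171,136),(166,193),(162,233),(160,271)]: print(u,v,P[v,u].round(4))
t=((abs(z-.058)<.004)&(P[...,0]<.85)).astype(np.uint8)
n,l,st,ce=cv2.connectedComponentsWithStats(t); i=1+st[1:,4].argmax(); q=P[l==i]; print(st[i],cv2.minAreaRect(q[:,:2].astype(np.float32)*1000), np.median(q[:,2]))
S=np.load("scene0.npz")["P"]
for u,v in[(337,204),(315,193),(299,186),(283,180)]: print(u,v,S[v,u].round(4))
E
```

```text
[140   0  59  29 759] [171.  12.] [0.5914 0.1581 0.0636] [0.5658 0.1445 0.063 ] [0.6168 0.1669 0.066 ]
[154 119  36  35 960] [171. 136.] [0.5796 0.0497 0.0654] [0.5624 0.0331 0.0631] [0.596  0.0657 0.0676]
[148 179  35  30 867] [165. 194.] [ 0.5695 -0.006   0.0729] [ 0.5515 -0.0216  0.063 ] [0.5842 0.0076 0.0752]
[145 219  34  30 812] [161. 234.] [ 0.5604 -0.0484  0.0729] [ 0.5425 -0.065   0.0631] [ 0.5753 -0.0353  0.0754]
[143 257  33  27 658] [157. 270.] [ 0.5494 -0.0889  0.0727] [ 0.5339 -0.1056  0.0631] [ 0.5663 -0.0783  0.0747]
133 93 [0.5472 0.0894 0.0625]
269 123 [0.6739 0.0617 0.0602]
236 357 [ 0.622  -0.2129  0.0584]
171 136 [0.5797 0.0497 0.066 ]
166 193 [ 0.5704 -0.0055  0.0718]
162 233 [ 0.5615 -0.0475  0.0731]
160 271 [ 0.5534 -0.0908  0.0726]
[  118    82   163   216 21620] ((589.4277954101562, -24.541305541992188), (224.4784393310547, 149.44508361816406), 78.25968933105469) 0.059271887302122434
337 204 [0.5832 0.0495 0.0648]
315 193 [ 0.5748 -0.0045  0.0719]
299 186 [ 0.5655 -0.0467  0.072 ]
283 180 [ 0.5614 -0.0879  0.074 ]
```

>>> send_rows([
  [[-1, -25, 10, 0, 0, 3], [-3, -60, 25, 0, 0, 6], [-5, -95, 40, 0, 0, 9], [-6, -130, 55, 0, 0, 11.75], [-7, -156, 65, 0, 0, 11.75]],
], claw=0)

```text
time: 0.52
eef_pos: [0.5652, -0.0073, 0.1663]
tcp_rot: [-3.139, 0.001, 1.363]
force: [-0.6, -0.5, 0.4]
finger_gap: 0.0642
gripper_force: 0.0
```

>>> send_rows([
  [[0, 0, 0, 0, 0, 0], [0, 0, 0, 0, 0, 0], [0, 0, 0, 0, 0, 0], [0, 0, 0, 0, 0, 0], [0, 0, 0, 0, 0, 0]],
])

```text
time: 0.93
eef_pos: [0.5704, -0.0069, 0.1679]
tcp_rot: [3.14, -0.0, 1.366]
force: [-0.5, -0.1, -1.4]
finger_gap: 0.0306
gripper_force: 0.0
```

```bash
python3 - <<'E'
from h import *
s=ctrl.observe(); print(s)
ims=[]
for n in("wrist","side","scene"):
    c=ctrl.camera(n); P=cloud(c); np.savez(f"{n}1.npz",P=P); cv2.imwrite(f"pics/{n}1.png",c["pixels"]); ims.append(c["pixels"])
cv2.imwrite("pics/m1.png",cv2.resize(np.vstack(ims[:2]),(480,600)))
E
```

```text
{'time': 0.9333, 'joint_pos': array([-0.11475139,  0.49784645,  0.03894725,  2.02178787, -0.03196204,
        0.6211181 , -0.25948943]), 'dq': array([-1.38131200e-03,  4.06828286e-05,  2.16494777e-03,  6.44840853e-03,
        2.12455749e-03, -1.07023962e-03,  1.17573429e-04]), 'effort': array([-1.55943877e-02, -6.15701365e+01,  1.82135649e+00, -1.81680089e+01,
       -3.86065326e-02, -3.52029325e-03,  1.58601062e-03]), 'eef_pos': array([ 0.57041036, -0.00687579,  0.16786695]), 'tcp_rot': array([ 3.14025017e+00, -3.97150550e-04,  1.36586565e+00]), 'force': array([-0.51135016, -0.11279156, -1.40301701]), 'ft_torque': array([-0.00059819,  0.02243645,  0.00755704]), 'gripper_force': 0.0, 'finger_gap': 0.03059991356629457}
```

View pics/m1.png

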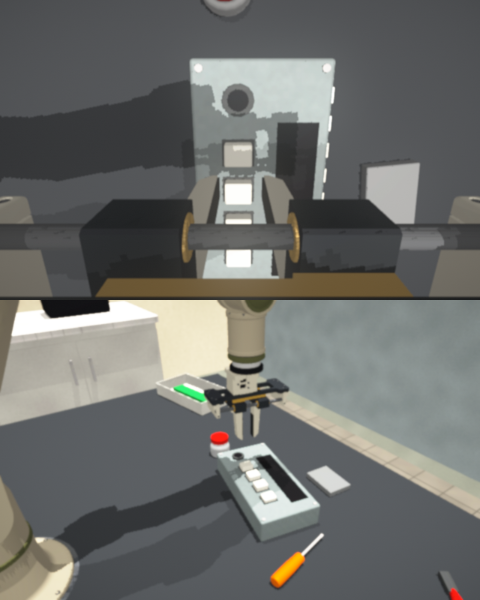

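The console edges are upright in the wrist view, so the yaw matches. All four keys are visible: wrist half of the picture (238,153), (238,192), (238,220) and (238,255), side half (247,466), (253,475), (260,485) and (268,496).

```bash
python3 - <<'E'
from h import *
yaw=-0.205; A=np.array([[np.cos(yaw),np.sin(yaw)],[-np.sin(yaw),np.cos(yaw)]])
for n in("wrist1","side1","scene1"):
    P=np.load(n+".npz")["P"]; L=(P[...,:2]-[.569,-.0073])@A.T   # key1 frame
    z=P[...,2]; print(n)
    B=(abs(L[...,0]-25)<120)
    for k,y in enumerate([0,-.044,-.088,-.132]):
        m=(abs(L[...,0])<.022)&(abs(L[...,1]-y)<.02)&(z>.0655)&(z<.078)
        if m.sum()>20:
            q=L[m]*1000; w=(abs(L[...,0])<.008)&(abs(L[...,1]-y)<.006)&(z<.08)&(z>.06)
            print(k+1,m.sum(),q.min(0).round(1),q.max(0).round(1),"ztop",np.median(z[w]).round(4),w.sum())
    m=(abs(L[...,0])<.02)&(abs(L[...,1]-.058)<.02)&(z>.0615)&(z<.068); q=L[m]*1000
    if m.sum(): print("sock",q.min(0),q.max(0))
    t=((abs(z-.059)<.004)&(abs(L[...,0]-.025)<.09)&(abs(L[...,1]+.05)<.17)).astype(np.uint8); q=P[t>0][:,:2]*1000
    print(cv2.minAreaRect(q.astype(np.float32)), (L[t>0]*1000).min(0),(L[t>0]*1000).max(0))
E
```

```text
wrist1
1 1163 [-16.5 -12.8] [12.6 12.3] ztop 0.0732 285
2 1070 [-16.5 -56.6] [ 13.1 -31.5] ztop 0.0732 257
3 330 [-16.3 -81.2] [ 12.7 -75.3] ztop nan 0
4 731 [ -16.4 -145.8] [  13.1 -119.8] ztop 0.0692 203
sock [-18.06436426  41.33439868] [14.54798683 73.3014231 ]
((584.3423461914062, -47.574859619140625), (270.85699462890625, 150.0183563232422), 78.23418426513672) [ -51.78643829 -171.74090335] [98.22133012 99.1410729 ]
side1
1 148 [-16.6 -16.9] [13.2 10.7] ztop 0.0721 28
2 167 [-16.7 -60.8] [ 13.3 -33.4] ztop 0.0721 29
3 184 [ -16.8 -104.1] [ 13.8 -77.9] ztop 0.0721 36
4 172 [ -16.3 -148.2] [  14.3 -122. ] ztop 0.0681 39
sock [-17.26600252  38.27493978] [15.93053225 72.83173906]
((581.1091918945312, -63.943939208984375), (302.0013122558594, 151.12509155273438), 78.39846801757812) [ -52.46661731 -204.04335891] [98.75769712 98.04789147]
scene1
1 128 [-14.1 -14. ] [14.9 11.8] ztop 0.0722 26
2 123 [-15.5 -57.6] [ 15.4 -31.8] ztop 0.0723 23
3 117 [ -15.4 -102.9] [ 15.2 -76.2] ztop 0.0724 18
4 88 [ -15.1 -146.4] [  15.1 -119.5] ztop 0.0684 18
sock [-16.62045083  39.15377783] [16.34472197 72.96265831]
((582.9420776367188, -62.25636291503906), (299.72955322265625, 151.04971313476562), 78.45240020751953) [ -50.45184717 -200.96453934] [100.57401379  98.92156947]
  return _methods._mean(a, axis=axis, dtype=dtype,
  ret = ret.dtype.type(ret / rcount)
```

>>> send_rows([
  [[0, -2, 25, 0, 0, 0], [0, -2, 50, 0, 0, 0], [0, -2, 70, 0, 0, 0], [0, -2, 74, 0, 0, 0], [0, -2, 74, 0, 0, 0]],
])

```text
time: 1.5
eef_pos: [0.5665, -0.0066, 0.0925]
tcp_rot: [-3.139, 0.001, 1.366]
force: [0.3, 0.1, -0.2]
finger_gap: 0.0004
gripper_force: 0.0
```

>>> send_rows([
  [[0, 0, 0, 0, 0, 0], [0, 0, 0, 0, 0, 0], [0, 0, 0, 0, 0, 0], [0, 0, 0, 0, 0, 0], [0, 0, 0, 0, 0, 0]],
])

```text
time: 1.92
eef_pos: [0.5674, -0.0066, 0.0944]
tcp_rot: [3.14, -0.0, 1.366]
force: [0.5, 0.5, 0.3]
finger_gap: 0.0003
gripper_force: 0.0
```

>>> send_rows([
  [[0, 0, 3, 0, 0, 0], [0, 0, 6, 0, 0, 0], [0, 0, 7.5, 0, 0, 0], [0, 0, 7.5, 0, 0, 0], [0, 0, 7.5, 0, 0, 0]],
])

```text
time: 2.33
eef_pos: [0.567, -0.0066, 0.086]
tcp_rot: [-3.141, 0.0, 1.366]
force: [-0.4, -1.0, 1.6]
finger_gap: 0.0006
gripper_force: 0.8
```

>>> send_rows([
  [[0, 0, 1, 0, 0, 0], [0, 0, 1, 0, 0, 0], [0, 0, 1, 0, 0, 0], [0, 0, 1, 0, 0, 0]],
])

```text
time: 2.67
eef_pos: [0.567, -0.0066, 0.0852]
tcp_rot: [-3.142, 0.0, 1.366]
force: [-0.1, 0.4, 3.3]
finger_gap: -0.0001
gripper_force: 1.2
```

>>> send_rows([
  [[0, 0, 0.5, 0, 0, 0], [0, 0, 0.5, 0, 0, 0], [0, 0, 0.5, 0, 0, 0]],
])

```text
time: 2.92
eef_pos: [0.567, -0.0066, 0.0846]
tcp_rot: [-3.142, 0.0, 1.366]
force: [-0.6, -0.4, 3.0]
finger_gap: 0.0003
gripper_force: 1.5
```

```bash
cat > k.py <<'E'
from h import *
s=ctrl.observe(); print(s["time"],s["eef_pos"],s["force"])
yaw=-0.205; A=np.array([[np.cos(yaw),np.sin(yaw)],[-np.sin(yaw),np.cos(yaw)]])
for n in("side","scene"):
    P=cloud(ctrl.camera(n)); L=(P[...,:2]-[.568,-.008])@A.T; z=P[...,2]
    r=[]
    for y in [0,-.044,-.088,-.132]:
        m=(abs(L[...,0])<.013)&(abs(L[...,1]-y)<.011)&(z<.0745)&(z>.061); r.append((np.round(np.median(z[m])*1000,2) if m.sum() else None,int(m.sum())))
    print(n,r)
E
python3 k.py
```

```text
2.9167 [ 0.5669915  -0.0065827   0.08463466] [-0.5884485  -0.38824197  3.04593959]
side [(np.float64(70.41), 40), (np.float64(72.08), 90), (np.float64(71.91), 99), (np.float64(67.99), 113)]
scene [(np.float64(70.14), 44), (np.float64(72.19), 70), (np.float64(72.34), 66), (np.float64(68.38), 72)]
```

>>> send_rows([
  [[0, 0, -9, 0, 0, 0], [-4, 0, -11, 0, 0, 0], [-24, 0, -11, 0, 0, 0], [-44, 0, -11, 0, 0, 0], [-44, 0, -9, 0, 0, 0]],
])

```text
time: 3.43
eef_pos: [0.5572, -0.0542, 0.0943]
tcp_rot: [3.141, 0.002, 1.361]
force: [-0.4, -0.6, -0.0]
finger_gap: 0.0002
gripper_force: 0.0
```

>>> send_rows([
  [[0, 0, 0, 0, 0, 0], [0, 0, 0, 0, 0, 0], [0, 0, 3, 0, 0, 0], [0, 0, 6, 0, 0, 0], [0, 0, 6, 0, 0, 0]],
])

```text
time: 3.85
eef_pos: [0.5579, -0.0489, 0.087]
tcp_rot: [-3.141, -0.0, 1.367]
force: [0.2, -0.4, 0.8]
finger_gap: 0.0004
gripper_force: 0.0
```

>>> send_rows([
  [[0, 0, 1.5, 0, 0, 0], [0, 0, 2.5, 0, 0, 0], [0, 0, 2.5, 0, 0, 0], [0, 0, 2.5, 0, 0, 0], [0, 0, 2.5, 0, 0, 0]],
])

```text
time: 4.27
eef_pos: [0.5582, -0.0494, 0.0852]
tcp_rot: [3.141, -0.0, 1.366]
force: [-0.1, 1.2, 2.3]
finger_gap: 0.0006
gripper_force: 1.2
```

```bash
python3 k.py
```

```text
4.2667 [ 0.55816251 -0.04937492  0.08522993] [-0.11202036  1.24080271  2.31013968]
side [(np.float64(71.53), 35), (np.float64(70.68), 42), (np.float64(71.94), 107), (np.float64(67.92), 117)]
scene [(np.float64(71.96), 83), (np.float64(70.7), 43), (np.float64(71.89), 75), (np.float64(68.31), 68)]
```

>>> send_rows([
  [[0, 0, 0.4, 0, 0, 0], [0, 0, 0.4, 0, 0, 0], [0, 0, 0.4, 0, 0, 0]],
])

```text
time: 4.62
eef_pos: [0.5582, -0.0496, 0.0848]
tcp_rot: [3.141, -0.0, 1.366]
force: [-0.4, 2.5, 3.7]
finger_gap: 0.0002
gripper_force: 1.4
```

>>> send_rows([
  [[0, 0, -9, 0, 0, 0], [-4, 0, -11, 0, 0, 0], [-24, 0, -11, 0, 0, 0], [-44, 0, -11, 0, 0, 0], [-44, 0, -9, 0, 0, 0]],
])

```text
time: 5.03
eef_pos: [0.5481, -0.0976, 0.0944]
tcp_rot: [3.141, 0.003, 1.361]
force: [0.0, -0.3, 0.3]
finger_gap: 0.0005
gripper_force: 0.0
```

>>> send_rows([
  [[0, 0, 0, 0, 0, 0], [0, 0, 0, 0, 0, 0], [0, 0, 3, 0, 0, 0], [0, 0, 6, 0, 0, 0], [0, 0, 6, 0, 0, 0]],
])

```text
time: 5.45
eef_pos: [0.549, -0.092, 0.0871]
tcp_rot: [-3.141, -0.0, 1.367]
force: [-0.4, 0.1, 0.5]
finger_gap: 0.0007
gripper_force: 0.0
```

>>> send_rows([
  [[0, 0, 1.5, 0, 0, 0], [0, 0, 2.8, 0, 0, 0], [0, 0, 2.8, 0, 0, 0], [0, 0, 2.8, 0, 0, 0], [0, 0, 2.8, 0, 0, 0]],
])

```text
time: 5.87
eef_pos: [0.5492, -0.0924, 0.085]
tcp_rot: [3.142, -0.0, 1.366]
force: [-0.0, 1.5, 2.0]
finger_gap: 0.0007
gripper_force: 1.3
```

```bash
python3 k.py
```

```text
5.8667 [ 0.54918355 -0.0923918   0.0850409 ] [-0.01518771  1.49817301  1.95482216]
side [(np.float64(71.79), 76), (np.float64(71.73), 40), (np.float64(71.01), 45), (np.float64(67.97), 115)]
scene [(np.float64(72.14), 83), (np.float64(72.19), 76), (np.float64(70.55), 45), (np.float64(68.51), 64)]
```

>>> send_rows([
  [[0, 0, 0.4, 0, 0, 0], [0, 0, 0.4, 0, 0, 0], [0, 0, 0.4, 0, 0, 0]],
])

```text
time: 6.22
eef_pos: [0.5492, -0.0927, 0.0846]
tcp_rot: [3.141, -0.0, 1.366]
force: [0.5, 2.3, 3.3]
finger_gap: 0.0004
gripper_force: 1.5
```

>>> send_rows([
  [[0, 0, -9, 0, 0, 0], [-4, 0, -11, 0, 0, 0], [-24, 0, -11, 0, 0, 0], [-44, 0, -11, 0, 0, 0], [-44, 0, -9, 0, 0, 0]],
])

```text
time: 6.63
eef_pos: [0.5391, -0.1407, 0.0942]
tcp_rot: [3.141, 0.003, 1.361]
force: [-0.7, -1.3, -0.6]
finger_gap: 0.0005
gripper_force: 0.0
```

>>> send_rows([
  [[0, 0, 0, 0, 0, 0], [0, 0, 0, 0, 0, 0], [0, 0, 5, 0, 0, 0], [0, 0, 10, 0, 0, 0], [0, 0, 10, 0, 0, 0]],
])

```text
time: 7.05
eef_pos: [0.5402, -0.135, 0.0826]
tcp_rot: [-3.141, -0.0, 1.367]
force: [0.2, 0.4, 0.2]
finger_gap: 0.0011
gripper_force: 0.0
```

>>> send_rows([
  [[0, 0, 0.5, 0, 0, 0], [0, 0, 1, 0, 0, 0], [0, 0, 1, 0, 0, 0]],
])

```text
time: 7.3
eef_pos: [0.5401, -0.1354, 0.0825]
tcp_rot: [-3.141, -0.0, 1.366]
force: [0.8, 0.2, -0.3]
finger_gap: 0.0004
gripper_force: 0.0
```

>>> send_rows([
  [[0, 0, 0.4, 0, 0, 0], [0, 0, 0.4, 0, 0, 0], [0, 0, 0.4, 0, 0, 0]],
])

```text
time: 7.55
eef_pos: [0.5402, -0.1356, 0.0824]
tcp_rot: [3.142, -0.0, 1.366]
force: [-1.2, 1.7, 5.7]
finger_gap: 0.0001
gripper_force: 2.5
```

>>> send_rows([
  [[0, 0, 0.3, 0, 0, 0], [0, 0, 0.3, 0, 0, 0], [0, 0, 0.3, 0, 0, 0]],
])

```text
time: 7.8
eef_pos: [0.5402, -0.1356, 0.0821]
tcp_rot: [3.141, -0.0, 1.366]
force: [-1.6, 2.1, 6.2]
finger_gap: 0.0003
gripper_force: 2.8
```

Keys 1–3 yielded 1–2 mm at about 3 N, while key 4 stood firm at 5–6 N, so it is the latched one. I'll lift off and check that it is still down.

>>> send_rows([
  [[0, 0, -5, 0, 0, 0], [0, 0, -8, 0, 0, 0], [0, 0, -8, 0, 0, 0], [0, 0, -8, 0, 0, 0], [0, 0, -8, 0, 0, 0]],
])

```text
time: 8.22
eef_pos: [0.5401, -0.136, 0.0898]
tcp_rot: [3.141, 0.0, 1.366]
force: [-0.2, -0.1, -0.2]
finger_gap: 0.0005
gripper_force: 0.0
```

```bash
python3 k.py
```

```text
8.2167 [ 0.54014123 -0.13597718  0.08982603] [-0.1577312  -0.05846752 -0.24295773]
side [(np.float64(72.09), 30), (np.float64(71.86), 67), (np.float64(71.76), 57), (np.float64(68.0), 81)]
scene [(np.float64(72.17), 82), (np.float64(71.98), 76), (np.float64(72.1), 73), (np.float64(68.35), 55)]
```

>>> send_rows([
  [[0, 0, 4, 0, 0, 0], [0, 0, 7, 0, 0, 0], [0, 0, 9, 0, 0, 0], [0, 0, 11, 0, 0, 0], [0, 0, 11, 0, 0, 0]],
])

```text
time: 8.73
eef_pos: [0.5401, -0.1359, 0.0787]
tcp_rot: [-3.141, 0.0, 1.366]
force: [-1.8, 0.4, 9.8]
finger_gap: 0.0007
gripper_force: 4.4
```

>>> send_rows([
  [[0, 0, 0.4, 0, 0, 0], [0, 0, 0.4, 0, 0, 0], [0, 0, 0.4, 0, 0, 0]],
])

```text
time: 8.98
eef_pos: [0.5401, -0.1359, 0.0787]
tcp_rot: [3.142, 0.0, 1.366]
force: [-1.2, 0.3, 10.5]
finger_gap: 0.0005
gripper_force: 4.5
```

Pressed about 3.5 mm at about 10 N, so I'll release it and retreat.

>>> send_rows([
  [[0, 0, -10, 0, 0, 0], [0, 0, -25, 0, 0, 0], [0, 0, -45, 0, 0, 0], [0, 0, -70, 0, 0, 0], [0, 0, -90, 0, 0, 0]],
])

```text
time: 9.4
eef_pos: [0.5399, -0.1358, 0.1698]
tcp_rot: [-3.141, 0.0, 1.366]
force: [1.6, -0.4, 0.3]
finger_gap: 0.0006
gripper_force: 0.0
```

>>> send_rows([
  [[0, 0, 0, 0, 0, 0], [0, 0, 0, 0, 0, 0], [0, 0, 0, 0, 0, 0], [0, 0, 0, 0, 0, 0], [0, 0, 0, 0, 0, 0]],
])

```text
time: 9.82
eef_pos: [0.5396, -0.1357, 0.1674]
tcp_rot: [-3.14, 0.0, 1.366]
force: [0.7, -0.9, -1.2]
finger_gap: 0.0005
gripper_force: 0.0
```

```bash
python3 k.py
```

```text
9.8167 [ 0.53958918 -0.13569663  0.16735256] [ 0.65159362 -0.93804886 -1.16759399]
side [(np.float64(71.88), 80), (np.float64(71.81), 92), (np.float64(71.93), 97), (np.float64(71.97), 114)]
scene [(np.float64(71.99), 83), (np.float64(72.13), 75), (np.float64(72.28), 77), (np.float64(72.2), 69)]
```

All four keys stand at 72 mm.

```bash
python3 -c "
from rig import ctrl
print(ctrl.sign_off())"
```

```text
the job is handed in; nothing more can be done
None
```

Key 4 was the latched one: I tapped keys 1–4 in order (key 4's tap reached about 6 N, over the 2–4 N light-tap range, but it stayed latched), pressed it at about 10 N, and the cameras then showed all four keys up at 72 mm when I handed the job in at about 10 s.

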